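Isolate the drive unit and draw its fuse carrier

TASK

Isolate the yellow unit: slide its blue isolator grip all the way towards the red mark, so that its steel tongue clears the fuse carrier. Then pinch the carrier's two orange side catches together, lift the carrier straight out of its socket and finish while still holding it by the pinched catches, level and still, with its underside about a hand's breadth (10 cm) above the top of the unit. Leave the isolator at the red end, and leave the other things on the bench where they are.

Things in the scene. Friction and masses are not known exactly. Their poses are not given: they have to be found in the camera images.
- unit: Yellow metal drive unit, a fixed block 160 (its x) x 260 (its y) x 60 mm high on the bench, yaw within 0.55 rad of 0. Origin: centre of its underside; z up; top at z = 60 mm. The carrier's socket is centred at x = 0, y = -60 mm. The isolator's track runs along x = 0 on the top towards +y, where a red bar marks its end. The top is flat and clear beside the catches and the isolator grip.
- isolator (a joint): Travel of the isolator grip along the unit's +y, in m: 0 = on, between the green patches; 0.050 = end stop at the red bar, off. Starts at 0 to 0.012. It slides with about 2 N of friction and stays where it is left. From 0.022 on, its tongue is clear of the carrier; fully off means over 0.045.
- isolator_grip (a point): Point in the isolator's blue upright grip fin, on its centre line, 32 mm above the unit's top; moves with it (joint 0: x = 0, y = 30 mm in the unit's frame). Fin 14 mm thick (unit x), 26 mm long (unit y), its top 45 mm above the unit's top; black foot under it 20 x 34 mm, top 13 mm above the unit's.
- isolator_tongue (a point): Tip of the isolator's steel tongue, which runs 63 mm from the fin's centre towards -y, 24 mm wide, 9 to 13 mm above the unit's top. When on, it lies 2 mm over the carrier's white shoulder and blocks the carrier from rising. It moves with the grip.
- fuse_carrier: Loose dark grey fuse carrier, about 0.2 kg, in the unit's socket at the unit's yaw. Origin: centre of its underside, 30 mm above the bench when seated; z up. Body 28 (x) x 50 (y) x 66 mm high, 36 mm of it above the unit's top; white shoulder 22 x 24 x 6 mm on its +y side; an orange catch on each x side. Fits with 2 mm play; must rise 30 mm to be out.
- catch_near (a joint): Inward travel, in m, of the orange catch on the carrier's -x side (the robot's side): 0 = sprung out, 0.008 = at its stop. Out, its nose hooks under a lip of the socket and the carrier cannot be drawn; both catches must be in by more than 0.005. The spring pushes back with 2.3 N when out, 5.9 N fully in.
- catch_far (a joint): The same for the orange catch on the carrier's +x side, inward travel in m, 0 out to 0.008 fully in.
- catch_near_pad (a point): Middle of the outer ribbed face of the catch on the -x side, 53 mm above the carrier's underside (23 mm above the unit's top when seated). The catch is 24 mm wide (y) and reaches 38 mm above the unit's top. The two catches' outer faces are 56 mm apart when out, 40 mm fully pinched.
- catch_far_pad (a point): The same point on the catch on the +x side.
- screwdriver: Bystander: red-handled screwdriver 190 mm long, lying beside the unit. Origin at its middle, underneath.
- multimeter: Bystander: yellow multimeter 90 x 160 x 44 mm lying beside the unit's -y end. Origin: centre of its underside.
- drive_gear: Bystander: brass gear blank, 56 mm diameter, 22 mm high at its hub, near the unit's +y end. Origin: centre of its underside.
- grease_tube: Bystander: standing white grease cartridge with red cap, 58 mm diameter, 210 mm high, on the right. Origin: centre of its underside.
- spray_bottle: Bystander: standing white spray bottle with black head, 80 mm diameter, 185 mm high, on the right. Origin: centre of its underside.
- carton: Bystander: flat white and red carton 70 x 150 x 35 mm, on the left. Origin: centre of its underside.
- parts_bin: Bystander: open red bin 140 x 110 x 60 mm, on the left. Origin: centre of its underside.
Mind the look-alikes: they are no part of the job. There is more than one size of the fuse_carrier; the one meant has the size given above.

How it is judged (in metres and radians):
On the way, in this order (a step that is already met when the one before it is completed fails the run):
1. the isolator is fully at the red end while the carrier is still seated with both catches out (value of joint isolator above 0.045 m and z of fuse_carrier in the frame of unit below 0.034 m and value of joint each of catch_near, catch_far below 0.003 m), for 0.2 s.
2. both catches are pinched in with the carrier still in its socket (value of joint each of catch_near, catch_far above 0.005 m and z of fuse_carrier in the frame of unit below 0.045 m), for 0.05 s.
At the end, for the whole second after the job is handed in: The isolator is still at the red end (over 45 of 50 mm); the carrier is held by the fingers with both catches pinched in (over 5 of 8 mm), its underside at least 60 mm above the unit's top, level within 0.3 rad, still, and clear of the unit (value of joint isolator above 0.045 m and value of joint each of catch_near, catch_far above 0.005 m and height (world z) of fuse_carrier above 0.12 m and angle between fuse_carrier's own z axis and vertical below 0.3 rad and contact force between the fingers and fuse_carrier above 3 N and contact force between fuse_carrier and unit below 0.3 N and linear speed of fuse_carrier below 0.03 m/s and angular speed of fuse_carrier below 0.3 rad/s); the arm keeps its last pose, push and grip.
It fails at once if a bystander is pushed more than 30 mm from its place (distance of any of screwdriver, multimeter, drive_gear, grease_tube, spray_bottle, carton, parts_bin from where it was at the start of the episode above 0.03 m).
It also fails if it takes over 38 s, if anything falls off the work surface, if the arm or the gripper's body presses on something with over 40 N, if the wrist force passes 120 N, or if a joint passes its speed limit or range.

ROBOT

A 7-joint arm with a two-finger parallel gripper is mounted at the origin on the work surface. World frame = base frame: x ahead of the robot, y to its left, z up, the work surface at z = 0. Lengths are in m, angles in degrees, forces in N, time in s.
With the tool pointing down it reaches from about 0.425 to 0.875 m from the base axis. Payload 8.4 kg.
Tool frame: the origin (TCP) lies on the centre line of the jaws, within the pads' length; the fingertips stand 17 mm ahead of it and the grasp point (between the pads) lies 2 mm behind it (tip_reach is the distance from the TCP to the fingertips, in m); z points along the fingers, y is the direction in which the jaws open and shut (so a half turn about z gives the same grasp; the last joint's range is limited). The gripper opens to 85 mm and grips with 20 to 120 N. Pads are 22 mm wide; open, the fingers measure 114 mm over their backs; the gripper's body (76 mm by 85 mm) begins 54 mm behind the grasp point. The pads swing forward as they close: fully open they stand 13 mm farther back than shut.
Start: joints at [-78.564, 19.091, 2.286, 83.961, -0.768, 76.965, -3.352], TCP at [0.191, 0.621, 0.248] pointing down, gripper open.
Joint ranges: [-147.57, 147.57], [-21.85, 119.76], [-74.77, 79.35], [14.55, 137.4], [-85.83, 265.84], [4.83, 119.75], [-152.11, 152.11]. Speed limits (degrees/s): [127.2, 127.2, 159.86, 159.86, 180, 180, 180].

INTERFACE

Orientations are given as a 3x3 rotation matrix whose columns are the frame's x, y, z axes.
In Python, from station import sense, get_image, job_done, tip_reach gives the robot as it stands.
- The arm moves only by the tool servo_tool, never from a script. Its argument "commands" is a list of rows, each an object of numbers: "jaw": the opening, from 0 (shut) to 1 (fully open); "dx", "dy", "dz": the shift along the tool's x, y, z in m; "twist": the turn about the tool's z in rad. A call has 1 to 10 rows; each row shifts and turns the commanded pose from where the row before left it, along the tool's axes as they then stand; what a row does not reach is not made up. A row lasts 1/8 s, in which the tool goes at most 62.5 mm and 10.7 degrees, less where a joint would pass 70% of its speed; a pose out of reach is approached as far as the arm can. A call with a gripper value outside its range is refused whole. The fingers move at their own pace and stop on an object; the grip force is fixed at half the most. Time passes only in rows, so rows that do not move let the fingers close. It gives the time, the measured TCP pose, the force and the opening at its end, in the units of the state.
- sense(): the state, without advancing time (a new reading comes with each control period).
- get_image(name): name is "side" or "top"; returns a dict with "frame" (400x640x3 uint8, red, green, blue), "fovy" (degrees; the focal length in pixels is half the picture's height over the tangent of half this angle, whatever the lens; pixels are square), "cx", "cy" (the principal point, pixels), "position" and "rotation" of the camera in the world. Camera axes: x right, y up, looking along -z (the intrinsics and any distortion apply to the point x, -y, -z); pixel columns grow to the right and rows downward; lengths in m; the calibration is good to about 2 mm. A picture is of the moment at which its call begins. There is no depth.
- job_done(): hands the job in, once; it reports no verdict.
The state is a dict: "clock": time; "qpos": joint angles; "joint_velocities": joint speeds; "joint_torque": joint torques, N m; "ee_pos": TCP position; "tcp_rot": TCP orientation; "contact_force": force on the tool from outside, world axes, zero at the start; "torque": the same for the moment, N m; "width": opening from 0.0 (shut) to 1.0 (fully open).
Only numpy, scipy, OpenCV 4.12 (cv2) and the standard library are available. Lean on these libraries where they do the work, as an engineer would, in place of code of your own. Each camera call takes 0.05 s, during which the arm holds its last target. There are 200 camera calls.

## Working session

There is one attempt and no reset: what is moved stays moved. The work goes in short steps, Python scripts to look and compute and a tool call to move; the robot and the scene stay as the last step left them, time stands still between calls to the robot, and variables do not carry over. Pictures are saved under pics/ and viewed, about 8 in all and at most 12, crops included, and the job is handed in when it is done.

Besides the shell and the picture viewer there is one more tool, called after "Call:" by a JSON object that holds its "op" and its "data", one argument or row to a line. servo_tool: Moves the arm, as the interface text tells. Its arguments: {"type":"object","properties":{"commands":{"type":"array","items":{"type":"object","properties":{"jaw":{"type":"number"},"dx":{"type":"number"},"dy":{"type":"number"},"dz":{"type":"number"},"twist":{"type":"number"}}}}},"required":["commands"]}

```bash
ls; mkdir -p pics; python3 - <<'E'
from station import *
import cv2, json
s=sense(); print(s['ee_pos'],s['tcp_rot'],s['width'],s['clock'],tip_reach)
for n in('side','top'):
    d=get_image(n); print(n,{k:v for k,v in d.items() if k!='frame'})
    cv2.imwrite(f'pics/{n}0.png',d['frame'][:,:,::-1])
E
```

```text
pics
[0.19126475 0.62078372 0.24740901] [[-9.55677597e-01  2.94415009e-01 -3.64784667e-04]
 [ 2.94415210e-01  9.55676265e-01 -1.60027101e-03]
 [-1.22527755e-04 -1.63674130e-03 -9.99998653e-01]] 0.9989837390388385 0.0 0.017
side {'fovy': 46.29461096717384, 'cx': 321.43390213418576, 'cy': 198.36687210629375, 'position': array([-0.30242713,  1.1431908 ,  1.16037173]), 'rotation': array([[-8.13039328e-01,  3.60806278e-01, -4.56930937e-01],
       [-5.82208725e-01, -5.04162566e-01,  6.37850380e-01],
       [-2.27052210e-04,  7.84626622e-01,  6.19968557e-01]])}
top {'fovy': 50.68707929993609, 'cx': 312.8582100397161, 'cy': 202.58300811852163, 'position': array([ 0.39339455, -0.00492449,  1.35128194]), 'rotation': array([[ 0.0065101 ,  0.99571512, -0.09224429],
       [-0.99977959,  0.00463982, -0.02047532],
       [-0.01995959,  0.09235725,  0.99552587]])}
```

View pics/top0.png

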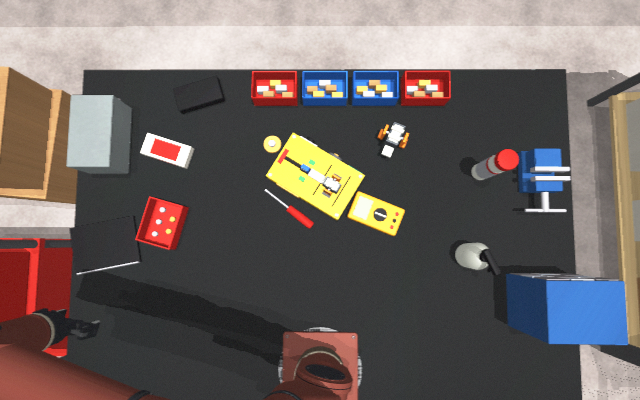

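View pics/side0.png

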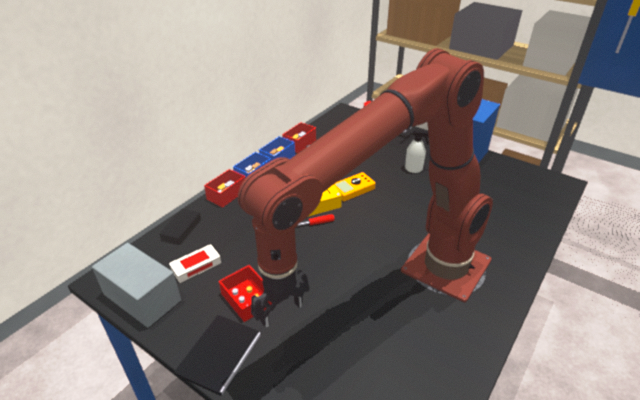

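The top view shows the unit at about (315,176), with its red bar at (283,157), the blue fin near (305,168) and a carrier near (331,183). There is a loose carrier at (395,138), off the unit. In the side view the arm hides the unit. I'll measure and enlarge the crop.

```bash
cat > h.py <<'E'
import numpy as np, cv2
from station import *
def ray(d,p,z):
    """pixels Nx2 -> world points at height z"""
    p=np.atleast_2d(p).astype(float); f=200/np.tan(np.radians(d['fovy']/2))
    c=np.c_[(p[:,0]-d['cx'])/f,-(p[:,1]-d['cy'])/f,-np.ones(len(p))]@np.array(d['rotation']).T
    t=(z-d['position'][2])/c[:,2]; return np.array(d['position'])+t[:,None]*c
def proj(d,P):
    f=200/np.tan(np.radians(d['fovy']/2))
    c=(np.atleast_2d(P)-d['position'])@np.array(d['rotation'])
    return np.c_[d['cx']+f*c[:,0]/-c[:,2],d['cy']-f*c[:,1]/-c[:,2]]
def hsvmask(im,lo,hi,box):
    h=cv2.cvtColor(im,cv2.COLOR_RGB2HSV); m=cv2.inRange(h,np.array(lo),np.array(hi))
    k=np.zeros_like(m); x0,y0,x1,y1=box; k[y0:y1,x0:x1]=m[y0:y1,x0:x1]; return k
def blobs(m,a=3):
    n,l,s,c=cv2.connectedComponentsWithStats(m)
    return [(c[i].round(1),int(s[i,4])) for i in range(1,n) if s[i,4]>=a]
E
python3 - <<'E'
from h import *
d=get_image('top'); im=d['frame']; box=(255,120,420,235)
ym=hsvmask(im,(22,120,110),(34,255,255),box)
cs=cv2.findContours(ym,0,2)[0]
for c in sorted(cs,key=cv2.contourArea)[-3:]:
    print('yellow',cv2.contourArea(c)); q=ray(d,c[:,0],.06)[:,:2].astype(np.float32); print(cv2.minAreaRect(q), cv2.boxPoints(cv2.minAreaRect(q)).round(3).tolist())
for n,lo,hi in(('orange',(6,150,120),(19,255,255)),('red',(0,150,80),(4,255,255)),('blue',(100,120,50),(125,255,255)),('green',(45,80,60),(85,255,255)),('white',(0,0,170),(180,50,255))):
    for c,a in blobs(hsvmask(im,lo,hi,box)): print(n,c,a,ray(d,c,.09)[0].round(3),ray(d,c,.06)[0].round(3))
cv2.imwrite('pics/c1.png',cv2.resize(im[120:230,255:415,::-1],None,fx=5,fy=5,interpolation=cv2.INTER_CUBIC))
E
```

```text
yellow 0.5
((0.7181278467178345, -0.26422709226608276), (0.0027604473289102316, 0.02832038141787052), 63.35184097290039) [[0.7049999833106995, -0.2590000033378601], [0.7300000190734863, -0.2720000147819519], [0.7310000061988831, -0.26899999380111694], [0.7059999704360962, -0.25699999928474426]]
yellow 1324.5
((0.4822866916656494, -0.17094627022743225), (0.1534159928560257, 0.08486367017030716), 68.03141021728516) [[0.414000004529953, -0.22599999606609344], [0.49300000071525574, -0.257999986410141], [0.550000011920929, -0.11599999666213989], [0.47200000286102295, -0.08399999886751175]]
yellow 4352.0
((0.5969595909118652, 0.01726984977722168), (0.2638609707355499, 0.1659088134765625), 58.90568542480469) [[0.4580000042915344, -0.05299999937415123], [0.6000000238418579, -0.13899999856948853], [0.7360000014305115, 0.08699999749660492], [0.593999981880188, 0.17299999296665192]]
orange [382.3 132.1] 68 [ 0.726 -0.189  0.09 ] [ 0.734 -0.193  0.06 ]
orange [403.8 141.1] 63 [ 0.699 -0.253  0.09 ] [ 0.706 -0.259  0.06 ]
orange [285.  149.3] 3 [0.673 0.107 0.09 ] [0.679 0.109 0.06 ]
orange [287.
[... 1541 characters left out ...]
.713 0.081 0.09 ] [0.721 0.083 0.06 ]
white [308.1 140.7] 29 [0.699 0.037 0.09 ] [0.707 0.038 0.06 ]
white [271.5 142.8] 40 [0.693 0.148 0.09 ] [0.7   0.152 0.06 ]
white [387.4 150.5] 101 [ 0.669 -0.203  0.09 ] [ 0.676 -0.208  0.06 ]
white [324.1 179.5] 279 [ 0.58  -0.012  0.09 ] [ 0.585 -0.013  0.06 ]
white [269.7 174.1] 9 [0.596 0.152 0.09 ] [0.601 0.156 0.06 ]
white [359.9 175.9] 8 [ 0.592 -0.12   0.09 ] [ 0.596 -0.123  0.06 ]
white [276.1 198.1] 57 [0.523 0.132 0.09 ] [0.526 0.135 0.06 ]
white [362.4 207.2] 283 [ 0.497 -0.127  0.09 ] [ 0.5  -0.13  0.06]
white [336.2 214.4] 9 [ 0.475 -0.049  0.09 ] [ 0.477 -0.05   0.06 ]
white [380.4 214.3] 27 [ 0.476 -0.181  0.09 ] [ 0.478 -0.185  0.06 ]
```

View pics/c1.png

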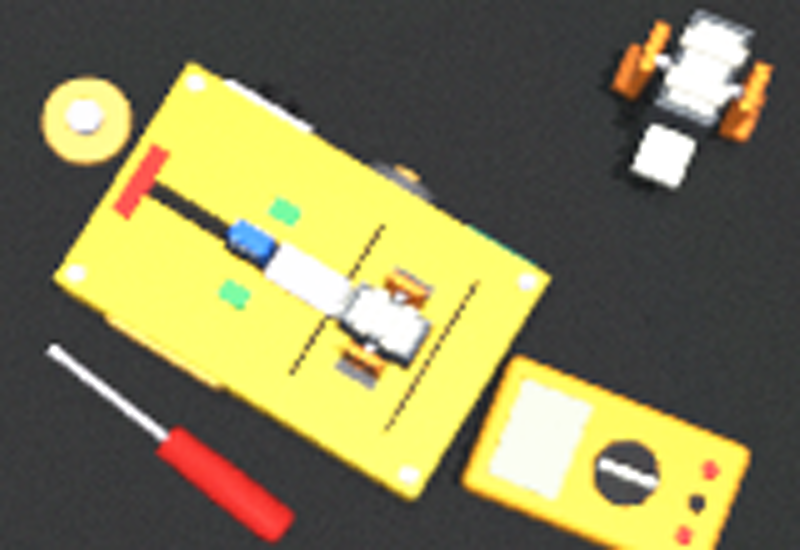

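Candidates: the seated carrier at pixel (331,183) and the loose one at (395,138). The loose one's body and catches are clearly larger and it isn't in a socket. The seated one matches the 28x50 size and lies 60 mm from the unit's centre along -y, so it is the target.

The unit's corner screws measure 140 x 240 mm apart, so they are 10 mm inset as they should be. That gives a centre of (0.599, 0.0165), a yaw of -31.2°, and the fin at about (0.616, 0.044). Now I'll move above the fin.

Call:
{"op": "servo_tool", "data": {
  "commands": [
    {"dx": -0.0411,"dy": -0.0305,"jaw": 1},
    {"dx": -0.0411,"dy": -0.0305,"jaw": 1},
    {"dx": -0.0411,"dy": -0.0305,"jaw": 1},
    {"dx": -0.0411,"dy": -0.0305,"jaw": 1},
    {"dx": -0.0411,"dy": -0.0305,"jaw": 1},
    {"dx": -0.0411,"dy": -0.0305,"jaw": 1},
    {"dx": -0.0411,"dy": -0.0305,"jaw": 1}
  ]
}}

```text
invalid input at $.commands[0]: expected keys jaw, dx, dy, dz, twist
```

Call:
{"op": "servo_tool", "data": {
  "commands": [
    {"dx": -0.0411,"dy": -0.0305,"jaw": 1},
    {"dx": -0.0411,"dy": -0.0305,"jaw": 1},
    {"dx": -0.0411,"dy": -0.0305,"jaw": 1},
    {"dx": -0.0411,"dy": -0.0305,"jaw": 1},
    {"dx": -0.0411,"dy": -0.0305,"jaw": 1},
    {"dx": -0.0411,"dy": -0.0305,"jaw": 1},
    {"dx": -0.0411,"dy": -0.0305,"jaw": 1}
  ]
}}

```text
invalid input at $.commands[0]: expected keys jaw, dx, dy, dz, twist
```

Call:
{"op": "servo_tool", "data": {
  "commands": [
    {"twist": 0.15,"jaw": 0.6},
    {"twist": 0.15,"jaw": 0.6},
    {"twist": 0.15,"jaw": 0.6},
    {"twist": 0.15,"jaw": 0.6},
    {"twist": 0.15,"jaw": 0.6},
    {"twist": 0.15,"jaw": 0.6}
  ]
}}

```text
invalid input at $.commands[0]: expected keys jaw, dx, dy, dz, twist
```

Call:
{"op": "servo_tool", "data": {
  "commands": [
    {"twist": 0.15,"jaw": 0.6},
    {"twist": 0.15,"jaw": 0.6},
    {"twist": 0.15,"jaw": 0.6},
    {"twist": 0.15,"jaw": 0.6},
    {"twist": 0.15,"jaw": 0.6},
    {"twist": 0.165,"jaw": 0.6},
    {"jaw": 0.6}
  ]
}}

```text
invalid input at $.commands[0]: expected keys jaw, dx, dy, dz, twist
```

```bash
python3 - <<'E'
from h import *
s=sense(); print(s['clock'],s['ee_pos'],s['tcp_rot'].round(4),s['qpos'],s['contact_force'],s['width'])
R=s['tcp_rot']; print(np.degrees(np.arctan2(R[1,1],R[0,1])))
d=get_image('side'); cv2.imwrite('pics/s1.png',cv2.resize(d['frame'][80:280,200:460,::-1],None,fx=3,fy=3))
E
```

```text
0.15 [0.19128337 0.62088669 0.24765286] [[-9.557e-01  2.944e-01 -3.000e-04]
 [ 2.944e-01  9.557e-01 -1.200e-03]
 [-1.000e-04 -1.200e-03 -1.000e+00]] [-78.56399077  19.12076085   2.28632574  83.99851675  -0.76765668
  76.96364003  -3.35213558] [-0.74339823  0.34344707 -0.24277466] 0.9958215077824544
72.87748601740883
```

View pics/s1.png

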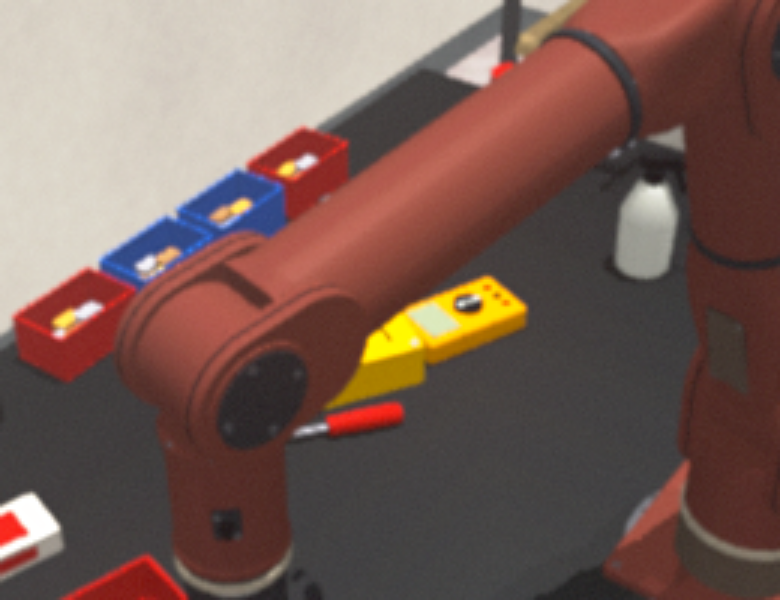

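The calls were refused because every row needs all five keys. The arm hasn't moved, and this fourth picture only shows it still hiding the unit. I'll resend with full rows.

Call:
{"op": "servo_tool", "data": {
  "commands": [
    {"dx": -0.0411,"dy": -0.0305,"dz": 0,"twist": 0,"jaw": 1},
    {"dx": -0.0411,"dy": -0.0305,"dz": 0,"twist": 0,"jaw": 1},
    {"dx": -0.0411,"dy": -0.0305,"dz": 0,"twist": 0,"jaw": 1},
    {"dx": -0.0411,"dy": -0.0305,"dz": 0,"twist": 0,"jaw": 1},
    {"dx": -0.0411,"dy": -0.0305,"dz": 0,"twist": 0,"jaw": 1},
    {"dx": -0.0411,"dy": -0.0305,"dz": 0,"twist": 0,"jaw": 1},
    {"dx": -0.0411,"dy": -0.0305,"dz": 0,"twist": 0,"jaw": 1}
  ]
}}

```text
clock: 1.08
ee_pos: [0.4042, 0.3309, 0.2484]
tcp_rot: [[-0.956, 0.294, 0.0], [0.294, 0.956, 0.0], [-0.0, 0.0, -1.0]]
contact_force: [-0.4, 0.4, 0.6]
width: 0.997
```

Call:
{"op": "servo_tool", "data": {
  "commands": [
    {"dx": -0.0411,"dy": -0.0305,"dz": 0,"twist": 0,"jaw": 1},
    {"dx": -0.0411,"dy": -0.0305,"dz": 0,"twist": 0,"jaw": 1},
    {"dx": -0.0411,"dy": -0.0305,"dz": 0,"twist": 0,"jaw": 1},
    {"dx": -0.0411,"dy": -0.0305,"dz": 0,"twist": 0,"jaw": 1},
    {"dx": -0.0411,"dy": -0.0305,"dz": 0,"twist": 0,"jaw": 1},
    {"dx": -0.0411,"dy": -0.0305,"dz": 0,"twist": 0,"jaw": 1},
    {"dx": -0.0411,"dy": -0.0305,"dz": 0,"twist": 0,"jaw": 1}
  ]
}}

```text
clock: 1.95
ee_pos: [0.6163, 0.0425, 0.2483]
tcp_rot: [[-0.956, 0.294, 0.0], [0.294, 0.956, 0.0], [-0.0, 0.0, -1.0]]
contact_force: [0.3, 0.9, -0.3]
width: 0.998
```

Call:
{"op": "servo_tool", "data": {
  "commands": [
    {"dx": 0,"dy": 0,"dz": 0,"twist": 0.15,"jaw": 0.6},
    {"dx": 0,"dy": 0,"dz": 0,"twist": 0.15,"jaw": 0.6},
    {"dx": 0,"dy": 0,"dz": 0,"twist": 0.15,"jaw": 0.6},
    {"dx": 0,"dy": 0,"dz": 0,"twist": 0.15,"jaw": 0.6},
    {"dx": 0,"dy": 0,"dz": 0,"twist": 0.15,"jaw": 0.6},
    {"dx": 0,"dy": 0,"dz": 0,"twist": 0.15,"jaw": 0.6}
  ]
}}

```text
clock: 2.7
ee_pos: [0.6154, 0.0438, 0.2482]
tcp_rot: [[-0.359, 0.933, -0.0], [0.933, 0.359, -0.0], [0.0, -0.0, -1.0]]
contact_force: [0.6, -0.0, 0.1]
width: 0.602
```

Call:
{"op": "servo_tool", "data": {
  "commands": [
    {"dx": 0,"dy": 0,"dz": 0,"twist": 0.15,"jaw": 0.6},
    {"dx": 0,"dy": 0,"dz": 0,"twist": 0.15,"jaw": 0.6},
    {"dx": 0,"dy": 0,"dz": 0,"twist": 0.15,"jaw": 0.6},
    {"dx": 0,"dy": 0,"dz": 0,"twist": 0.15,"jaw": 0.6},
    {"dx": 0,"dy": 0,"dz": 0,"twist": 0.15,"jaw": 0.6},
    {"dx": 0,"dy": 0,"dz": 0,"twist": 0.165,"jaw": 0.6},
    {"dx": 0,"dy": 0,"dz": 0,"twist": 0,"jaw": 0.6}
  ]
}}

```text
clock: 3.58
ee_pos: [0.6154, 0.0439, 0.2481]
tcp_rot: [[0.516, 0.857, -0.0], [0.857, -0.516, -0.0], [-0.0, -0.0, -1.0]]
contact_force: [-0.1, 0.1, -0.6]
width: 0.601
```

```bash
python3 - <<'E'
from h import *
s=sense(); print(s['clock'],s['ee_pos'],s['tcp_rot'].round(4),s['qpos'],s['contact_force'],s['width'])
R=s['tcp_rot']; print(np.degrees(np.arctan2(R[1,1],R[0,1])))
d=get_image('side'); np.save('side1.npy',d,allow_pickle=True);cv2.imwrite('pics/s2.png',cv2.resize(d['frame'][80:280,200:460,::-1],None,fx=3,fy=3))
E
```

```text
3.575 [0.61541733 0.04385057 0.24812591] [[ 5.158e-01  8.567e-01 -4.000e-04]
 [ 8.567e-01 -5.158e-01 -3.000e-04]
 [-5.000e-04 -2.000e-04 -1.000e+00]] [-45.49456849  19.34363511  47.52989408  90.67245063 -14.53832363
  76.44656518 -27.19086145] [-0.05244148  0.13118805 -0.5781722 ] 0.6010306125709345
-31.048136303735877
```

View pics/s2.png

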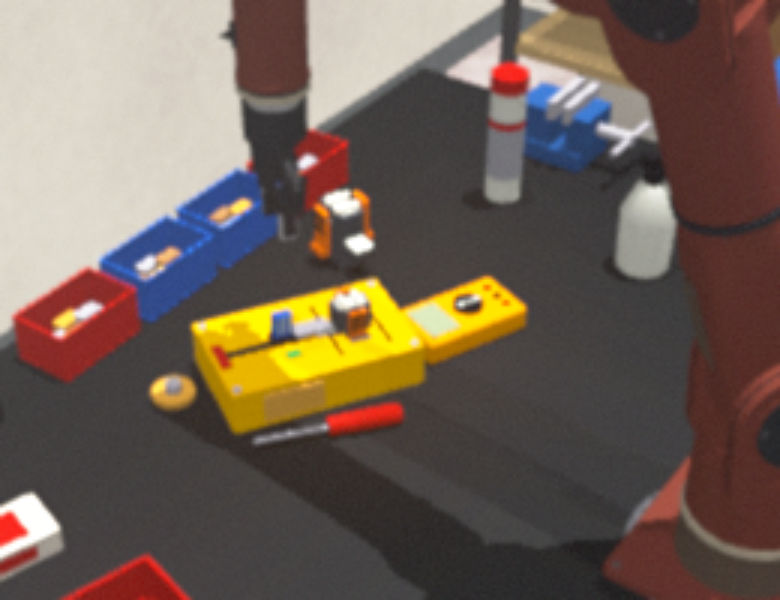

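The side view now shows the whole unit: the fin at about (293,188) and the carrier at about (317,184) in full-frame pixels. Next I'll cross-check the predictions against it.

```bash
python3 - <<'E'
from h import *
d=np.load('side1.npy',allow_pickle=True).item(); im=d['frame']
a=-.543; u=np.array([np.cos(a),np.sin(a)]); v=np.array([-u[1],u[0]]); c=np.array([.599,.0165])
def W(x,y,z): return np.r_[c+x*u+y*v,.06+z]
print('pred fin mid(q=.002)',proj(d,W(0,.032,.030)),'near catch pad',proj(d,W(-.028,-.06,.023)),'carrier top',proj(d,W(0,-.06,.036)),'redbar~',proj(d,W(0,.115,0.002)))
box=(255,150,345,230)
for n,lo,hi in(('blue',(100,100,40),(130,255,255)),('orange',(6,150,120),(19,255,255)),('white',(0,0,170),(180,50,255)),('red',(0,150,80),(4,255,255))):
    print(n,blobs(hsvmask(im,lo,hi,box),5))
# screws/corners
print('corners pred',proj(d,[W(x,y,0) for x in(-.08,.08) for y in(-.13,.13)]).round(1).tolist())
ym=hsvmask(im,(20,120,60),(34,255,255),box)
cs=max(cv2.findContours(ym,0,2)[0],key=cv2.contourArea); print(cv2.approxPolyDP(cs,3,True)[:,0].tolist())
E
```

```text
pred fin mid(q=.002) [[293.62043362 186.41402796]] near catch pad [[318.70012316 186.20579758]] carrier top [[315.85561177 179.52640718]] redbar~ [[273.40639781 197.5068659 ]]
blue [(array([269.3, 162.3]), 692), (array([292.8, 185.3]), 13), (array([292.6, 191. ]), 11)]
orange [(array([307. , 158.3]), 71), (array([322. , 154.6]), 20), (array([313.3, 175.7]), 13), (array([338. , 180.5]), 13), (array([318.7, 187.3]), 44), (array([273.3, 198.4]), 26), (array([343.3, 198.3]), 10), (array([260.2, 211.4]), 56), (array([297.8, 212.8]), 140)]
white [(array([256.7, 150.7]), 9), (array([314.5, 150.3]), 12), (array([319.1, 160.9]), 41), (array([316.1, 179.9]), 46), (array([342. , 185.6]), 34), (array([303.5, 188.7]), 44), (array([257.3, 207.1]), 9)]
red [(array([273.4, 198.6]), 10), (array([321.3, 219. ]), 186)]
corners pred [[340.8, 194.1], [276.6, 211.3], [324.2, 172.1], [263.2, 187.2]]
[[344, 179], [333, 183], [324, 172], [323, 176], [317, 174], [314, 176], [324, 181], [323, 192], [288, 194], [290, 183], [309, 186], [311, 176], [268, 186], [267, 190], [264, 187], [265, 200], [277, 223], [282, 224], [340, 207], [344, 192], [335, 184]]
```

The predictions agree within about 1 px in both views. I'll descend to TCP z ≈ 0.096 with the tips 6 mm above the foot, then close on the fin.

Call:
{"op": "servo_tool", "data": {
  "commands": [
    {"dx": 0,"dy": 0,"dz": 0.045,"twist": 0,"jaw": 0.6},
    {"dx": 0,"dy": 0,"dz": 0.045,"twist": 0,"jaw": 0.6},
    {"dx": 0,"dy": 0,"dz": 0.03,"twist": 0,"jaw": 0.6},
    {"dx": 0,"dy": 0,"dz": 0.02,"twist": 0,"jaw": 0.6},
    {"dx": 0,"dy": 0,"dz": 0.012,"twist": 0,"jaw": 0.6},
    {"dx": 0,"dy": 0,"dz": 0,"twist": 0,"jaw": 0.4},
    {"dx": 0,"dy": 0,"dz": 0,"twist": 0,"jaw": 0.25}
  ]
}}

```text
clock: 4.5
ee_pos: [0.6162, 0.0437, 0.0974]
tcp_rot: [[0.516, 0.856, 0.002], [0.856, -0.516, 0.0], [0.001, 0.001, -1.0]]
contact_force: [-0.6, 1.0, 0.1]
width: 0.253
```

Call:
{"op": "servo_tool", "data": {
  "commands": [
    {"dx": 0,"dy": 0,"dz": 0,"twist": 0,"jaw": 0.1},
    {"dx": 0,"dy": 0,"dz": 0,"twist": 0,"jaw": 0.1},
    {"dx": 0,"dy": 0,"dz": 0,"twist": 0,"jaw": 0.1}
  ]
}}

```text
clock: 4.88
ee_pos: [0.615, 0.045, 0.0977]
tcp_rot: [[0.516, 0.857, -0.001], [0.857, -0.516, 0.002], [0.001, -0.002, -1.0]]
contact_force: [-8.4, 3.8, 10.2]
width: 0.15
```

It is pinched at about 13–14 mm, which matches the fin. Sliding it towards red along tool +x, the unit's +y.

Call:
{"op": "servo_tool", "data": {
  "commands": [
    {"dx": 0.006,"dy": 0,"dz": 0,"twist": 0,"jaw": 0.1},
    {"dx": 0.008,"dy": 0,"dz": 0,"twist": 0,"jaw": 0.1},
    {"dx": 0.008,"dy": 0,"dz": 0,"twist": 0,"jaw": 0.1},
    {"dx": 0.008,"dy": 0,"dz": 0,"twist": 0,"jaw": 0.1},
    {"dx": 0.008,"dy": 0,"dz": 0,"twist": 0,"jaw": 0.1},
    {"dx": 0.004,"dy": 0,"dz": 0,"twist": 0,"jaw": 0.1},
    {"dx": 0.002,"dy": 0,"dz": 0,"twist": 0,"jaw": 0.1},
    {"dx": 0,"dy": 0,"dz": 0,"twist": 0,"jaw": 0.1}
  ]
}}

```text
clock: 5.88
ee_pos: [0.6379, 0.083, 0.0977]
tcp_rot: [[0.515, 0.857, -0.001], [0.857, -0.515, 0.002], [0.002, -0.002, -1.0]]
contact_force: [-7.8, 3.6, 8.6]
width: 0.15
```

Call:
{"op": "servo_tool", "data": {
  "commands": [
    {"dx": 0.002,"dy": 0,"dz": 0,"twist": 0,"jaw": 0.1},
    {"dx": 0.002,"dy": 0,"dz": 0,"twist": 0,"jaw": 0.1}
  ]
}}

```text
clock: 6.12
ee_pos: [0.6386, 0.0841, 0.0976]
tcp_rot: [[0.517, 0.856, -0.004], [0.856, -0.517, 0.0], [-0.002, -0.003, -1.0]]
contact_force: [-18.5, -5.0, 17.2]
width: 0.153
```

The force along the travel direction rose to 14 N, so it may be at the stop. I'll push slightly more and look.

Call:
{"op": "servo_tool", "data": {
  "commands": [
    {"dx": 0.002,"dy": 0,"dz": 0,"twist": 0,"jaw": 0.1},
    {"dx": 0.001,"dy": 0,"dz": 0,"twist": 0,"jaw": 0.1},
    {"dx": 0,"dy": 0,"dz": 0,"twist": 0,"jaw": 0.1}
  ]
}}

```text
clock: 6.5
ee_pos: [0.6388, 0.0842, 0.0976]
tcp_rot: [[0.519, 0.855, -0.007], [0.855, -0.519, -0.002], [-0.005, -0.005, -1.0]]
contact_force: [-21.9, -8.8, 20.6]
width: 0.151
```

Call:
{"op": "servo_tool", "data": {
  "commands": [
    {"dx": -0.003,"dy": 0,"dz": 0,"twist": 0,"jaw": 0.5},
    {"dx": 0,"dy": 0,"dz": 0,"twist": 0,"jaw": 0.8},
    {"dx": 0,"dy": 0,"dz": -0.02,"twist": 0,"jaw": 0.8},
    {"dx": 0,"dy": 0,"dz": -0.04,"twist": 0,"jaw": 0.8},
    {"dx": 0,"dy": 0,"dz": -0.04,"twist": 0,"jaw": 0.8},
    {"dx": 0,"dy": 0,"dz": -0.03,"twist": 0,"jaw": 0.8}
  ]
}}

```text
clock: 7.25
ee_pos: [0.6411, 0.0848, 0.2299]
tcp_rot: [[0.517, 0.856, 0.003], [0.856, -0.517, 0.001], [0.002, 0.002, -1.0]]
contact_force: [0.4, -0.2, 0.3]
width: 0.795
```

```bash
python3 - <<'E'
from h import *
d=get_image('side'); im=d['frame']
a=-.543; u=np.array([np.cos(a),np.sin(a)]); v=np.array([-u[1],u[0]]); c=np.array([.599,.0165])
def W(x,y,z): return np.r_[c+x*u+y*v,.06+z]
for q in(.04,.045,.05): print(q,'pred fin mid',proj(d,W(0,.03+q,.030)).round(1),'tongue tip',proj(d,W(0,.03+q-.063,.013)).round(1))
box=(255,170,345,230)
for n,lo,hi in(('blue',(100,100,40),(130,255,255)),('orange',(6,150,120),(19,255,255)),('white',(0,0,150),(180,60,255))):
    print(n,blobs(hsvmask(im,lo,hi,box),5))
cv2.imwrite('pics/s3.png',cv2.resize(im[130:230,240:360,::-1],None,fx=6,fy=6,interpolation=cv2.INTER_CUBIC))
E
```

```text
0.04 pred fin mid [[284.2 188.8]] tongue tip [[299.9 188.4]]
0.045 pred fin mid [[283.  189.1]] tongue tip [[298.7 188.7]]
0.05 pred fin mid [[281.7 189.4]] tongue tip [[297.4 189. ]]
blue [(array([261. , 174.5]), 145), (array([281.8, 188.3]), 14), (array([280.6, 194.2]), 5)]
orange [(array([313.4, 175.5]), 11), (array([337. , 180.3]), 15), (array([318.9, 187.2]), 51), (array([273.3, 198.4]), 26), (array([343.3, 197.8]), 11), (array([260.2, 211.5]), 57), (array([297.7, 212.9]), 144)]
white [(array([315.9, 180. ]), 53), (array([341.7, 185.5]), 43), (array([283.8, 186.6]), 5), (array([307.7, 188.8]), 26), (array([291.8, 191.6]), 50), (array([256.9, 207.4]), 17), (array([301.7, 223. ]), 25)]
```

View pics/s3.png

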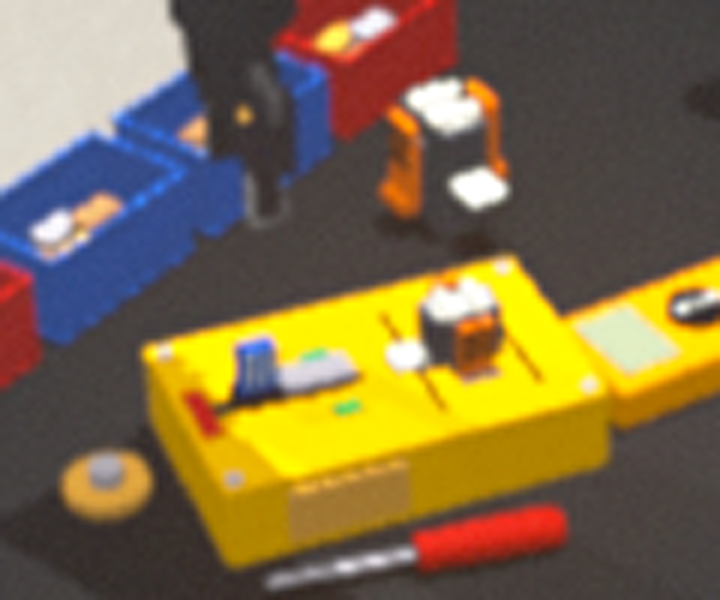

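The picture shows the fin's upper part at about (282,188), which matches travel 0.050. The tongue is clear of the white shoulder at (308,189) and the catches are still out. Next I'll move above the carrier at (0.568, -0.035) and descend.

Call:
{"op": "servo_tool", "data": {
  "commands": [
    {"dx": -0.04,"dy": 0,"dz": 0,"twist": 0,"jaw": 1},
    {"dx": -0.05,"dy": 0,"dz": 0,"twist": 0,"jaw": 1},
    {"dx": -0.04,"dy": -0.001,"dz": 0,"twist": 0,"jaw": 1},
    {"dx": -0.01,"dy": 0,"dz": 0,"twist": 0,"jaw": 1},
    {"dx": 0,"dy": 0,"dz": 0,"twist": 0,"jaw": 1},
    {"dx": 0,"dy": 0,"dz": 0,"twist": 0,"jaw": 1}
  ]
}}

```text
clock: 8.05
ee_pos: [0.5679, -0.033, 0.2266]
tcp_rot: [[0.515, 0.857, 0.001], [0.857, -0.515, 0.0], [0.0, 0.0, -1.0]]
contact_force: [-0.2, 0.2, -0.8]
width: 0.999
```

```bash
python3 - <<'E'
from h import *
s=sense(); a=-.543; u=np.array([np.cos(a),np.sin(a)]); v=np.array([-u[1],u[0]]); c=np.array([.599,.0165])
p=s['ee_pos']; e=c-.06*v-p[:2]; print(p,'err dx,dy',e@v,e@u,s['width'],s['qpos'])
E
```

```text
[ 0.56790638 -0.03297188  0.22659937] err dx,dy -0.0015777537826227213 0.0010587289955293858 0.9994224117818895 [-43.9157495   13.41042445  50.14260873  99.22207263 -10.77509647
  72.35754576 -22.25275743]
```

Call:
{"op": "servo_tool", "data": {
  "commands": [
    {"dx": -0.0015,"dy": 0.001,"dz": 0.04,"twist": 0,"jaw": 1},
    {"dx": 0,"dy": 0,"dz": 0.045,"twist": 0,"jaw": 1},
    {"dx": 0,"dy": 0,"dz": 0.03,"twist": 0,"jaw": 1},
    {"dx": 0,"dy": 0,"dz": 0.016,"twist": 0,"jaw": 1},
    {"dx": 0,"dy": 0,"dz": 0.01,"twist": 0,"jaw": 1},
    {"dx": 0,"dy": 0,"dz": 0,"twist": 0,"jaw": 0.9},
    {"dx": 0,"dy": 0,"dz": 0,"twist": 0,"jaw": 0.75}
  ]
}}

```text
clock: 8.93
ee_pos: [0.5679, -0.0363, 0.0863]
tcp_rot: [[0.517, 0.856, 0.002], [0.856, -0.517, 0.0], [0.001, 0.001, -1.0]]
contact_force: [-0.1, -0.2, 0.5]
width: 0.754
```

```bash
python3 - <<'E'
from h import *
s=sense(); print(s['ee_pos'],s['contact_force'],s['width'])
d=get_image('side'); im=d['frame']
cv2.imwrite('pics/s4.png',cv2.resize(im[130:230,240:360,::-1],None,fx=6,fy=6,interpolation=cv2.INTER_CUBIC))
E
```

```text
[ 0.56794904 -0.03634523  0.08631865] [-0.05283011 -0.1712133   0.48148281] 0.7541217486909428
```

View pics/s4.png

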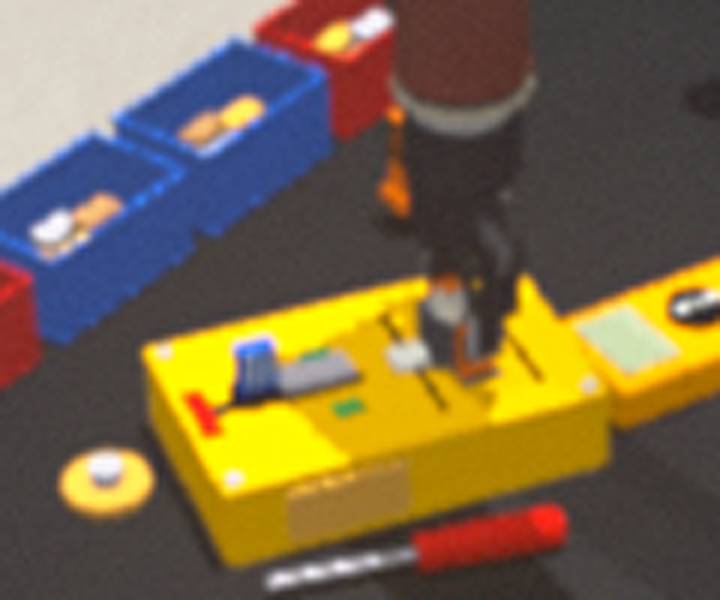

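The fingers straddle the catches at about (318,187) in the full frame and the isolator hasn't moved. Pinching.

Call:
{"op": "servo_tool", "data": {
  "commands": [
    {"dx": 0,"dy": 0,"dz": 0,"twist": 0,"jaw": 0.6},
    {"dx": 0,"dy": 0,"dz": 0,"twist": 0,"jaw": 0.45},
    {"dx": 0,"dy": 0,"dz": 0,"twist": 0,"jaw": 0.35},
    {"dx": 0,"dy": 0,"dz": 0,"twist": 0,"jaw": 0.35},
    {"dx": 0,"dy": 0,"dz": 0,"twist": 0,"jaw": 0.35}
  ]
}}

```text
clock: 9.6
ee_pos: [0.5675, -0.036, 0.0877]
tcp_rot: [[0.517, 0.856, 0.0], [0.856, -0.517, 0.002], [0.002, -0.001, -1.0]]
contact_force: [-12.5, 3.6, 28.2]
width: 0.396
```

The grip reads 0.396. I'll lift slowly and check.

Call:
{"op": "servo_tool", "data": {
  "commands": [
    {"dx": 0,"dy": 0,"dz": -0.003,"twist": 0,"jaw": 0.3},
    {"dx": 0,"dy": 0,"dz": -0.004,"twist": 0,"jaw": 0.3},
    {"dx": 0,"dy": 0,"dz": -0.004,"twist": 0,"jaw": 0.3},
    {"dx": 0,"dy": 0,"dz": -0.005,"twist": 0,"jaw": 0.3},
    {"dx": 0,"dy": 0,"dz": -0.005,"twist": 0,"jaw": 0.3}
  ]
}}

```text
clock: 10.22
ee_pos: [0.5672, -0.0364, 0.1066]
tcp_rot: [[0.517, 0.856, -0.0], [0.856, -0.517, -0.0], [-0.0, 0.0, -1.0]]
contact_force: [-0.5, 0.4, -2.1]
width: 0.386
```

```bash
python3 - <<'E'
from h import *
s=sense(); print(s['ee_pos'],s['contact_force'],s['width'])
d=get_image('side'); im=d['frame']
cv2.imwrite('pics/s5.png',cv2.resize(im[130:230,260:380,::-1],None,fx=6,fy=6,interpolation=cv2.INTER_CUBIC))
E
```

```text
[ 0.56719559 -0.03640763  0.10658656] [-0.46794588  0.44417265 -2.08950204] 0.3855772917451919
```

View pics/s5.png

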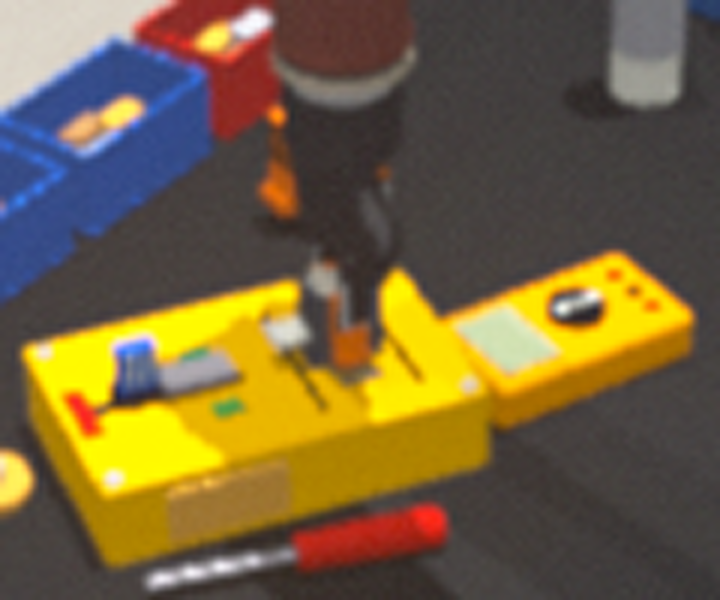

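The carrier is rising with the gripper: the shoulder moved up about 4 px and the load is 2.1 N, which is the carrier's weight. I'll lift the remaining 0.111 m.

Call:
{"op": "servo_tool", "data": {
  "commands": [
    {"dx": 0,"dy": 0,"dz": -0.01,"twist": 0,"jaw": 0.3},
    {"dx": 0,"dy": 0,"dz": -0.015,"twist": 0,"jaw": 0.3},
    {"dx": 0,"dy": 0,"dz": -0.02,"twist": 0,"jaw": 0.3},
    {"dx": 0,"dy": 0,"dz": -0.02,"twist": 0,"jaw": 0.3},
    {"dx": 0,"dy": 0,"dz": -0.02,"twist": 0,"jaw": 0.3},
    {"dx": 0,"dy": 0,"dz": -0.016,"twist": 0,"jaw": 0.3},
    {"dx": 0,"dy": 0,"dz": -0.01,"twist": 0,"jaw": 0.3},
    {"dx": 0,"dy": 0,"dz": 0,"twist": 0,"jaw": 0.3},
    {"dx": 0,"dy": 0,"dz": 0,"twist": 0,"jaw": 0.3},
    {"dx": 0,"dy": 0,"dz": 0,"twist": 0,"jaw": 0.3}
  ]
}}

```text
clock: 11.52
ee_pos: [0.5668, -0.0364, 0.2167]
tcp_rot: [[0.517, 0.856, -0.001], [0.856, -0.517, -0.0], [-0.001, -0.001, -1.0]]
contact_force: [-0.3, -0.4, -2.9]
width: 0.385
```

```bash
python3 - <<'E'
from h import *
s=sense(); print(s['ee_pos'],s['contact_force'],s['width'],np.abs(s['joint_velocities']).max())
d=get_image('side'); im=d['frame']
a=-.543; u=np.array([np.cos(a),np.sin(a)]); v=np.array([-u[1],u[0]]); p=s['ee_pos']
g=np.r_[p[:2],0]
print('pred underside at z .16',proj(d,[g+[0,0,.16], g+np.r_[-.014*u+.025*v,.16]]).round(1).tolist(),'shoulder',proj(d,g+np.r_[.036*v,.16+.037]).round(1))
print('blue',blobs(hsvmask(im,(100,100,40),(130,255,255),(270,170,345,230)),5),'orange',blobs(hsvmask(im,(6,150,100),(19,255,255),(285,120,345,200)),5))
cv2.imwrite('pics/s6.png',cv2.resize(im[110:230,250:370,::-1],None,fx=5,fy=5,interpolation=cv2.INTER_CUBIC))
E
```

```text
[ 0.56684398 -0.03636786  0.21665096] [-0.25046043 -0.35607215 -2.9078541 ] 0.38485416225263414 0.13737029533185102
pred underside at z .16 [[316.2, 165.7], [311.5, 169.2]] shoulder [[307.2 159.7]]
blue [(array([270.4, 171.3]), 7), (array([282., 191.]), 22)] orange [(array([295.2, 136.4]), 23), (array([306.6, 152.2]), 41), (array([317.6, 163.4]), 51), (array([339. , 180.4]), 12)]
```

View pics/s6.png

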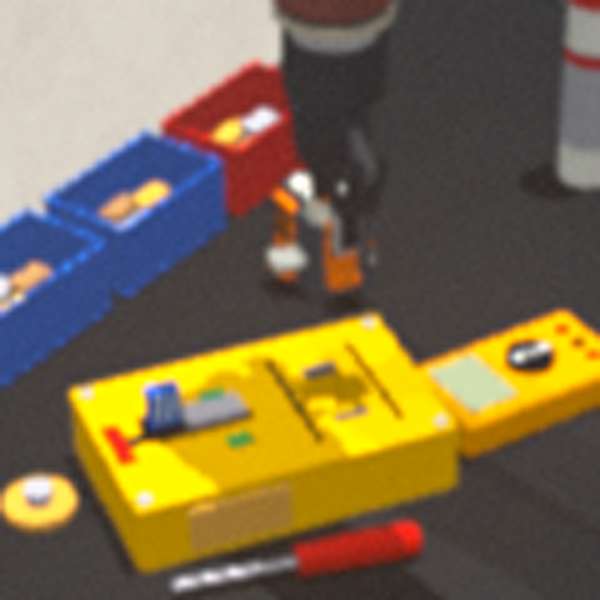

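The carrier hangs level in the fingers, with its shoulder at (307,161) against a predicted (307,160) for an underside at z = 0.16. The socket is empty, the fin is still at the red end at (282,191), and the bystanders nearby are in place. Handing in.

```bash
python3 -c "
from station import *
print(job_done())"
```

```text
the job is handed in; nothing more can be done
None
```

The job is handed in: the isolator is at the red end and the carrier is out of its socket, held by its pinched catches. No verdict was reported.

**What I did:** I slid the blue isolator grip about 45 mm to its end stop, where the push force rose to about 18 N. After letting go, I lowered the open jaws over the seated carrier, pinched both catches and lifted it straight up. It finished at about 11.5 s of the 38 s allowed.

**Last checks:**
- **Isolator:** before the pinch the side view put the grip at the 50 mm travel position, and at the end it was still there.
- **Carrier:** it is level in the fingers, with its underside at about z = 0.16 m, 10 cm above the unit. The shoulder appeared within about 2 px of where it should be. The wrist reads about 2–3 N, consistent with the carrier's weight.
- **Bystanders:** the gear, screwdriver, multimeter and loose larger carrier looked unmoved in the last picture. I did not measure them, and some of the other bystanders were outside that crop.

**Disagreements:**
- **Jaw reading:** the gripper reads 0.385 of full opening, about 33 mm, while fully pinched catches should be 40 mm apart. I put this down to the reading not being proportional to opening. I had no direct reading of the catch travel, but the carrier came out freely.
- **Pinch force:** closing on the catches briefly gave about 28 N vertically, which went away once the lift began.
- **Refused moves:** my first four move calls were refused for missing fields, and nothing moved.

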